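Load the toolholder carrier from the spring-clip rail and lock it

ROBOT

A 6-joint arm with a two-finger parallel gripper is mounted at the origin on the work surface. World frame = base frame: x ahead of the robot, y to its left, z up, the work surface at z = 0. Lengths are in m, angles in rad, forces in N, time in s.
With the tool pointing down it reaches from about 0.35 to 0.975 m from the base axis. Payload 4.9 kg.
Tool frame: the origin (TCP) lies at the very end of the fingers, on their centre line; the grasp point (between the pads) lies 19 mm behind it (pinch_z is the distance from the TCP to the grasp point, in m); z points along the fingers, y is the line along which they close (so a half turn about z gives the same grasp; the last joint's range is limited). The gripper opens to 85 mm and grips with 20 to 120 N. Pads are 22 mm wide; open, the fingers measure 114 mm over their backs; the gripper's body (76 mm by 85 mm) begins 54 mm behind the grasp point. The pads swing forward as they close: fully open they stand 13 mm farther back than shut.
Start: joints at [-1.263, 0.053, 1.613, -0, 1.476, -0.119], TCP at [0.259, -0.569, 0.231] pointing down, gripper open.
Joint ranges: [-3.01, 3.01], [-1.01, 2.22], [0.06, 2.58], [-1.02, 4.17], [0.09, 2.62], [-3.14, 3.14]. Speed limits (rad/s): [2.57, 2.57, 3.14, 3.14, 3.14, 3.14].

INTERFACE

Orientations are given as a unit quaternion [w, x, y, z].
In Python, from plant import * gives the robot as it stands. The module is installed in compiled form; this text tells all that it offers.
- The arm moves only by the tool play_rows, never from a script. Its arguments are lists of equal length, an entry for each row: "linear": the shift along the world's x, y, z in m, a list of three; "turn": the turn about the world's z in degrees. A call has 1 to 8 rows; each row shifts and turns the commanded pose from where the row before left it; what a row does not reach is not made up. A row lasts 1/8 s, in which the tool goes at most 62.5 mm and 10.7 degrees, less where a joint would pass 70% of its speed; a pose out of reach is approached as far as the arm can. A call is refused whole if a number of a shift passes 0.0625 or a number of a turn 10.7, either way. A call with a gripper value outside its range is refused whole. "hand" is the finger opening in m, from 0 to 0.0854, set as the call begins (left out, the last holds). The fingers move at their own pace and stop on an object; the grip force is fixed at half the most. Time passes only in rows, so rows that do not move let the fingers close. It gives the time, the measured TCP pose, the force, the opening and the grip force at its end, in the units of the state.
- state(): the state, without advancing time (a new reading comes with each control period).
- grab_frame(name): name is "scene" or "top"; returns the picture (384x512x3 uint8, red, green, blue); there is no depth.
- camera_info(name): a dict with "camera_matrix" (3x3 intrinsics, pixels), "distortion" ([k1, k2, p1, p2, k3] as OpenCV has them; the pictures are not rectified), "origin" and "attitude" of the camera in the world. Camera axes: x right, y down, z forward; pixel columns grow to the right and rows downward; lengths in m; the calibration is good to about 2 mm. A picture is of the moment at which its call begins. camera_info takes no time and is no camera call.
- job_done(): hands the job in; it is judged then, once.
Trained networks look in the newest picture that a camera, given by its name, has taken for a name from the list of things; names that differ only in an ending like _2 or _b are one class to them, and where a whole thing is asked for, a point or a joint stands for the part that bears it (a point fixed in the world has none). Each returns a list of dicts, best first, with "p" (0 to 1); they miss things now and then, are a little off and sometimes report something else, mostly with a low value. They report only what shows in the picture. A call takes as long as a camera call. They do not tell look-alikes from the thing itself.
- trace(camera, thing): "region" (384x512 bool, what is visible of it) and "location" ([column, row] in pixels, amid what is visible of it).
The state is a dict: "time": time; "joint_pos": joint angles; "joint_vel": joint speeds; "joint_efforts": joint torques, N m; "tool_pos": TCP position; "tool_rot": TCP orientation; "contact_force": force on the tool from outside, world axes, zero at the start; "ft_torque": the same for the moment, N m; "gripper_width": opening from 0.0 (shut) to 1.0 (fully open); "grasp_force": force on a finger pad.
Only numpy, scipy, OpenCV 4.12 (cv2) and the standard library are available. Lean on these libraries where they do the work, as an engineer would, in place of code of your own. Each camera call takes 0.05 s, during which the arm holds its last target. There are 200 camera calls.

TASK

Take every toolholder off the clip rail, rolling it sideways round the rigid nose of its clip against the sprung jaw rather than wrenching it straight out or up, and nest it upright, fully home, in a cup of its own size on the carrier. When all are seated, slide the flat blade of the locking key into the slot in the carrier's front until the block's face meets the carrier. Leave the other things on the bench where they are.

Things in the scene. Friction and masses are not known exactly. Their poses are not given: they have to be found in the camera images.
- large_a_mid (a point): large steel toolholder, upright, taper down, 108 mm tall (may be absent). From the bottom: taper of radius 9 to 17 mm over 32 mm, flange 44 mm across to 38 mm, neck 20 mm across to 50 mm, round grip body 34 mm across to 92 mm, thin cutter above. Point: on the axis, half-way up (54 mm above the lower end); z up the axis. 0.24 to 0.48 kg
- large_b_mid (a point): large steel toolholder, upright, taper down, 108 mm tall (may be absent). From the bottom: taper of radius 9 to 17 mm over 32 mm, flange 44 mm across to 38 mm, neck 20 mm across to 50 mm, round grip body 34 mm across to 92 mm, thin cutter above. Point: on the axis, half-way up (54 mm above the lower end); z up the axis. 0.24 to 0.48 kg
- small_a_mid (a point): small steel toolholder, upright, taper down, 100 mm tall (may be absent). From the bottom: taper of radius 6 to 12.5 mm over 26 mm, flange 32 mm across to 32 mm, neck 20 mm across to 44 mm, round grip body 28 mm across to 82 mm, thin cutter above. Point: on the axis, half-way up (50 mm above the lower end); z up the axis. 0.14 to 0.28 kg
- small_b_mid (a point): small steel toolholder, upright, taper down, 100 mm tall (may be absent). From the bottom: taper of radius 6 to 12.5 mm over 26 mm, flange 32 mm across to 32 mm, neck 20 mm across to 44 mm, round grip body 28 mm across to 82 mm, thin cutter above. Point: on the axis, half-way up (50 mm above the lower end); z up the axis. 0.14 to 0.28 kg
- rail: fixed clip rail, 300 mm long along its y, four clips 68 mm apart facing the robot (-x). A toolholder hangs with the shoulder under its grip body on clip plates 59 to 65 mm above the table; its flange is trapped below, so it can only be raised 6 mm. A wall 65 mm high stands 26 to 36 mm behind (+x of) the clips. Origin: on the table, mid-length, below the line of clips
- clip0 (a point): clip: point on the axis of a held toolholder, 65 mm above the table, axes as the rail's. Rigid jaw on the -y side, its round nose (radius 3 mm) 11.2 mm to -x and 7.9 mm to -y; sprung jaw on the +y side, its tip swinging 12 to 15 mm to +y at about 6 N. Roll the 20 mm neck round the nose: aside, passing the nose with the axis 6 to 9 mm to +y, then out to -x; free 45 mm out
- clip1 (a point): clip: point on the axis of a held toolholder, 65 mm above the table, axes as the rail's. Rigid jaw on the -y side, its round nose (radius 3 mm) 11.2 mm to -x and 7.9 mm to -y; sprung jaw on the +y side, its tip swinging 12 to 15 mm to +y at about 6 N. Roll the 20 mm neck round the nose: aside, passing the nose with the axis 6 to 9 mm to +y, then out to -x; free 45 mm out
- clip2 (a point): clip: point on the axis of a held toolholder, 65 mm above the table, axes as the rail's. Rigid jaw on the -y side, its round nose (radius 3 mm) 11.2 mm to -x and 7.9 mm to -y; sprung jaw on the +y side, its tip swinging 12 to 15 mm to +y at about 6 N. Roll the 20 mm neck round the nose: aside, passing the nose with the axis 6 to 9 mm to +y, then out to -x; free 45 mm out
- clip3 (a point): clip: point on the axis of a held toolholder, 65 mm above the table, axes as the rail's. Rigid jaw on the -y side, its round nose (radius 3 mm) 11.2 mm to -x and 7.9 mm to -y; sprung jaw on the +y side, its tip swinging 12 to 15 mm to +y at about 6 N. Roll the 20 mm neck round the nose: aside, passing the nose with the axis 6 to 9 mm to +y, then out to -x; free 45 mm out
- large0 (a point): rim centre of a large tapered cup on the fixed carrier, 56 mm above the table, mouth 31.5 mm across, taper as the large toolholder's. Nested, the toolholder's point is 27 mm above this one, its flange 5 mm clear of the rim. Axes as the carrier's
- large1 (a point): rim centre of a large tapered cup on the fixed carrier, 56 mm above the table, mouth 31.5 mm across, taper as the large toolholder's. Nested, the toolholder's point is 27 mm above this one, its flange 5 mm clear of the rim. Axes as the carrier's
- small0 (a point): rim centre of a small tapered cup on the fixed carrier, 56 mm above the table, mouth 22.5 mm across, taper as the small toolholder's. Nested, the toolholder's point is 29 mm above this one, its flange 5 mm clear of the rim. Axes as the carrier's
- small1 (a point): rim centre of a small tapered cup on the fixed carrier, 56 mm above the table, mouth 22.5 mm across, taper as the small toolholder's. Nested, the toolholder's point is 29 mm above this one, its flange 5 mm clear of the rim. Axes as the carrier's
- slot (a point): mouth of the key slot, middle of the front (-x) face of the carrier, 13 mm above the table; it runs 75 mm inward along this point's x, 29 mm wide, 14 mm high (a dark strip on top shows its run). The fixed carrier is a grey plinth 190 (x) by 160 (y) by 26 mm with four cups, at x = 73 and 151, y = 40 and -40 mm from this point
- key_mid (a point): locking key: black block 28 (x) by 26 (y) by 56 mm high on a steel foot 36 by 52 by 8 mm, flush at +x, with a flat steel blade 50 mm long, 24 wide (last 12 mm: 14 wide), 6 thick out of its +x face, 10 to 16 mm above the table: it fits the slot when slid along the table. Point: centre of the block, 28 mm up; x along the blade. Fully in, it is 14 mm in front of the slot point. 0.25 kg
- spray: bystander: spray can 56 mm across, 150 mm tall; origin under its foot
- jar: bystander: glass jar 60 mm across, 75 mm tall; origin under its foot
- driver: bystander: screwdriver lying on the table, origin below its middle
- wood: bystander: wood offcut 110 x 50 x 35 mm; origin under its centre
- tape: bystander: black tape measure 65 x 35 x 60 mm; origin under its centre
- collar: bystander: loose steel collar 50 mm across, 12 mm high; origin under its centre
Things that resemble listed ones, but are neither listed nor needed, are in the scene too. What is shaped like the part that bears small_a_mid but blue is not meant.

How it is judged:
By the outcome, as a careful person would: the job done as asked, in the order asked, and still so for the second after the job is handed in, with the robot touching nothing.
Of large_a, large_b, small_a, small_b only 3 to 4 are there at a start; the rules pass over those that are not, and their reading is None.
At some moment in a run one of key may be knocked a few centimetres aside while the robot is not near it.
It also fails if it takes over 210 s, if anything falls off the work surface, if the arm or the gripper's body presses on something with over 40 N, if the wrist force passes 120 N, or if a joint passes its speed limit or range.

## Working session

There is one attempt and no reset: what is moved stays moved. The work goes in short steps, Python scripts to look and compute and a tool call to move; the robot and the scene stay as the last step left them, time stands still between calls to the robot, and variables do not carry over. Pictures are saved under pics/ and viewed, at most 14 in all, crops included, and the job is handed in when it is done.

Besides the shell and the picture viewer there is one more tool, called as name(argument=value, ...) on one line, values as JSON. play_rows: Moves the arm, as the interface text tells. Its arguments: {"type":"object","properties":{"linear":{"type":"array","items":{"type":"array","items":{"type":"number"}}},"turn":{"type":"array","items":{"type":"number"}},"hand":{"type":"number"}},"required":["linear","turn"]}

```bash
mkdir -p pics; cat > h.py <<'E'
from plant import *
import numpy as np, cv2
from scipy.spatial.transform import Rotation as R
def cam(n):
    c=camera_info(n);K=np.array(c["camera_matrix"]);D=np.array(c["distortion"],float)
    a=np.array(c["attitude"]);
    M=a if a.shape==(3,3) else R.from_quat(np.r_[a[1:],a[0]]).as_matrix()
    return K,D,M,np.array(c["origin"])
def ray(n,uv):
    K,D,M,o=cam(n);p=cv2.undistortPoints(np.array([[uv]],float),K,D)[0,0]
    return o,M@np.array([p[0],p[1],1])
def atz(n,uv,z):
    o,d=ray(n,uv);return o+d*(z-o[2])/d[2]
def proj(n,P):
    K,D,M,o=cam(n);P=np.atleast_2d(P)
    return cv2.projectPoints((P-o)@M,np.zeros(3),np.zeros(3),K,D)[0][:,0]
def save(n,f,crop=None,s=1.5):
    im=grab_frame(n)[:,:,::-1]
    if crop: x0,y0,x1,y1=crop; im=im[y0:y1,x0:x1]
    cv2.imwrite("pics/"+f,cv2.resize(im,None,fx=s,fy=s,interpolation=cv2.INTER_CUBIC))
E
python3 - <<'E'
from h import *
for n in("scene","top"):
    K,D,M,o=cam(n);print(n,K[0,0],D,M.round(2).tolist(),o)
    save(n,n+"0.png")
for n in("scene","top"):
    for t in("large_a_mid","small_a_mid","rail","slot","key_mid","spray","jar","driver","wood","tape","collar"):
        try: print(n,t,[(round(d["p"],2),np.round(d["location"]).tolist(),int(np.sum(d["region"]))) for d in trace(n,t)])
        except Exception as e: print(n,t,e)
s=state();print(s)
E
```

```text
scene 449.5626678830205 [-0.11899115  0.          0.          0.          0.        ] [[0.66, 0.55, -0.52], [0.75, -0.48, 0.45], [-0.0, -0.69, -0.73]] [ 1.12279831 -0.54698435  0.95767439]
top 464.1865408197164 [0.04157556 0.         0.         0.         0.        ] [[-0.03, -0.99, 0.14], [-1.0, 0.03, 0.02], [-0.02, -0.14, -0.99]] [ 0.28249201 -0.03310603  1.64584151]
scene large_a_mid [(0.87, [171.0, 273.0], 357)]
scene small_a_mid [(0.75, [268.0, 266.0], 258), (0.7, [273.0, 215.0], 216), (0.5, [243.0, 230.0], 181), (0.38, [107.0, 284.0], 243)]
scene rail [(0.82, [215.0, 274.0], 2580)]
scene slot [(0.61, [326.0, 190.0], 3068)]
scene key_mid [(0.86, [238.0, 205.0], 409), (0.22, [325.0, 190.0], 3043)]
scene spray [(0.93, [363.0, 123.0], 783), (0.28, [241.0, 232.0], 174)]
scene jar [(0.7, [314.0, 247.0], 724), (0.43, [327.0, 190.0], 3138)]
scene driver [(0.62, [295.0, 118.0], 231)]
scene wood [(0.96, [106.0, 236.0], 863), (0.7, [216.0, 271.0], 2582)]
scene tape [(0.74, [101.0, 313.0], 599), (0.31, [324.0, 190.0], 2955)]
scene collar [(0.49, [107.0, 286.0], 244)]
top large_a_mid [(0.57
[... 582 characters left out ...]
6300404e+00,  5.26414891e-02,  1.61289197e+00,  1.11156460e-05,
        1.47600593e+00, -1.18992778e-01]), 'joint_vel': array([-1.16017194e-03,  3.26889587e-05, -4.23165998e-04, -3.07165094e-03,
        8.22072925e-04,  1.99823924e-03]), 'joint_efforts': array([-1.30236917e-04, -3.93688166e+01, -3.70462132e+01, -1.36762114e-04,
        3.86517522e-04, -2.16663977e-06]), 'tool_pos': array([ 0.25871887, -0.56891939,  0.23134468]), 'tool_rot': array([2.59930833e-05, 9.77318192e-01, 2.11776182e-01, 8.01868655e-06]), 'contact_force': array([-0.53155206,  0.16604328, -0.45804464]), 'ft_torque': array([-0.0059308 , -0.02291136,  0.02049169]), 'grasp_force': 0.0, 'gripper_width': 0.9999111045938313}
```

View pics/scene0.png

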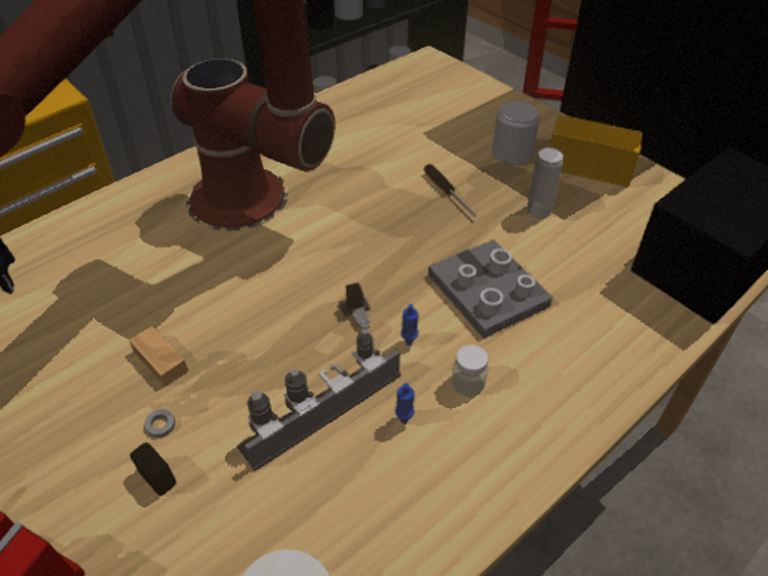

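View pics/top0.png

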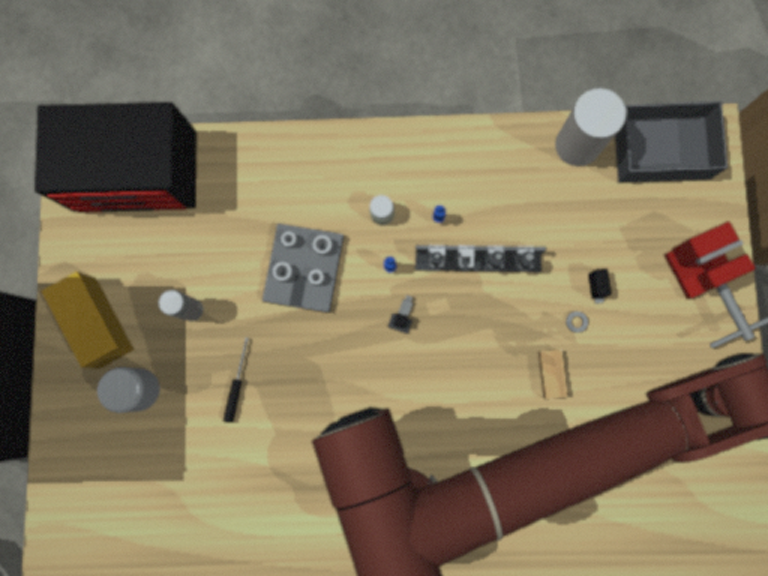

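The scene view (picture pixels, 1.5x) shows three steel toolholders on the rail: large ones at about (260,410) and (296,387), and a small one at (365,348). One clip, at (337,378), is empty. The two blue look-alikes at (410,325) and (405,403) stand on the table and aren't meant. The key is at (357,303) and the carrier at (490,285). I'll enlarge both areas.

```bash
python3 - <<'E'
from h import *
a=grab_frame("scene")[:,:,::-1][185:320,145:335]; cv2.imwrite("pics/c1.png",cv2.resize(a,None,fx=4.2,fy=4.2,interpolation=cv2.INTER_CUBIC))
b=grab_frame("top")[:,:,::-1][125:225,165:375]; 
cv2.imwrite("pics/c2.png",cv2.resize(b,None,fx=3.8,fy=3.8,interpolation=cv2.INTER_CUBIC))
c=grab_frame("scene")[:,:,::-1][150:230,275:375]; cv2.imwrite("pics/c3.png",cv2.resize(c,None,fx=7,fy=7,interpolation=cv2.INTER_CUBIC))
E
```

```text
(no output)
```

View pics/c1.png

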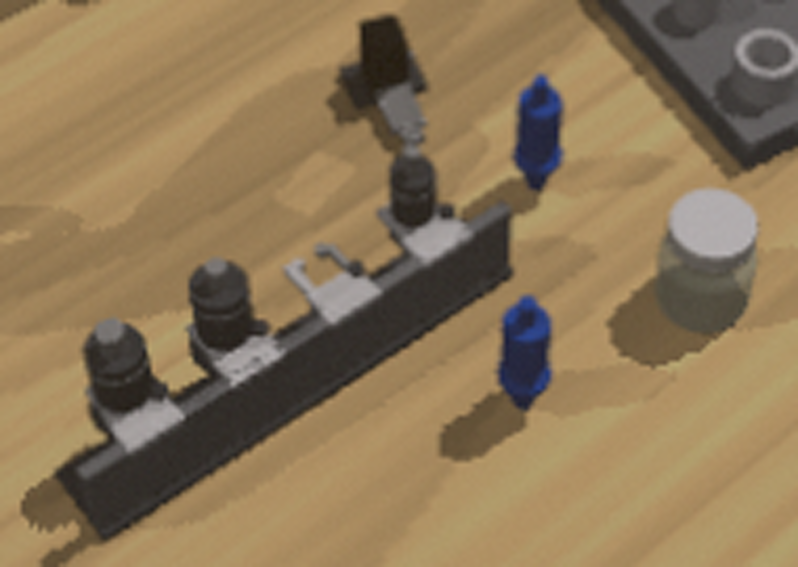

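View pics/c2.png

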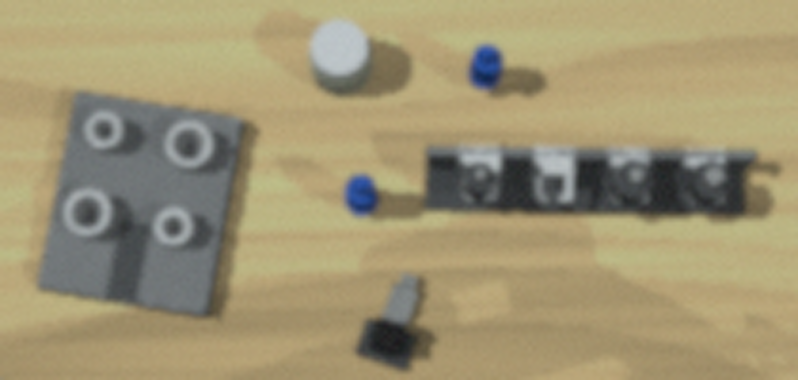

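View pics/c3.png

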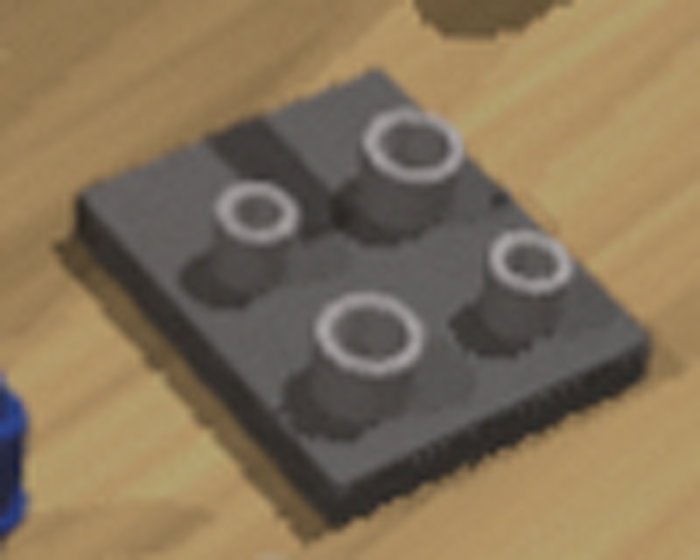

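The scene crop confirms two steel large holders on the two -y clips, an empty third clip and a steel small holder on the +y clip. The blue ones are off the rail. In the carrier crops, the slot strip is at the front. The large cups are front +y and back -y, and the small cups are front -y and back +y. Next I'll fit the rail and carrier poses.

```bash
cat > fit.py <<'E'
from h import *
from scipy.optimize import least_squares
def un(pts,s,off): return (np.array(pts,float)+.5)/s-.5+np.array(off)
def fit(obs,x0):
    # obs: list (cam, model pts Nx3, px Nx2)
    def T(p,X): c,s=np.cos(p[2]),np.sin(p[2]);X=np.array(X,float);return np.c_[c*X[:,0]-s*X[:,1]+p[0],s*X[:,0]+c*X[:,1]+p[1],X[:,2]]
    f=lambda p:np.concatenate([(proj(n,T(p,X))-u).ravel() for n,X,u in obs])
    r=least_squares(f,x0,loss="soft_l1");return r.x,r.fun.reshape(-1,2).round(1).tolist(),T
E
python3 - <<'E'
from fit import *
cups=[(73,40,56),(73,-40,56),(151,-40,56),(151,40,56)]
cups=np.array(cups)/1e3
co=[("scene",cups,un([(411,146),(257,212),(369,334),(531,261)],7,(275,150))),
("top",cups,un([(88,212),(173,227),(189,144),(103,130)],3.8,(165,125)))]
for o in(co,co[:1],co[1:]):
    p,r,T=fit(o,[.5,.15,-.1]);print("carrier",p[:2].round(4),np.degrees(p[2]).round(2),r)
p,r,T=fit(co,[.5,.15,-.1]);print("cups L0,S-,L-,S+",T(p,cups).round(4).tolist())
tops=np.array([(0,-102,123),(0,-34,123),(0,102,121)])/1e3
w=np.array([(36,150,65),(36,150,0),(36,-150,0)])/1e3
wt=np.array([(36,150,65),(36,-150,65)])/1e3
ro=[("scene",np.r_[tops,w],un([(110,327),(216,266),(413,150),(511,207),(511,270),(104,538)],4.2,(145,185))),
("top",wt,un([(428,148),(757,150)],3.8,(165,125))),("top",tops,un([(714,172),(636,172),(482,172)],3.8,(165,125)))]
for o in(ro,ro[:1],ro[1:]):
    p,r,T=fit(o,[.6,-.2,0]);print("rail",p[:2].round(4),np.degrees(p[2]).round(2),r)
p,r,T=fit(ro,[.6,-.2,0]);print(T(p,tops).round(4).tolist())
k=np.array([(0,0,56)])/1e3
for z,uv in((.056,(238,205)),): print("key",atz("scene",un([(384,25)],4.2,(145,185))[0],.056),atz("top",un([(388,340)],3.8,(165,125))[0],.04), "tip",atz("scene",un([(410,135)],4.2,(145,185))[0],.016),atz("top",un([(409,275)],3.8,(165,125))[0],.016))
E
```

```text
carrier [0.4826 0.2281] -11.2 [[0.2, -0.5], [-0.2, -0.3], [0.1, -0.4], [-0.3, -0.4], [0.0, -0.2], [0.2, -0.4], [0.1, -0.3], [0.3, -0.3]]
carrier [0.4838 0.227 ] -11.16 [[0.2, -0.1], [-0.2, 0.1], [0.1, 0.0], [-0.2, 0.0]]
carrier [0.4815 0.2288] -11.28 [[-0.1, 0.1], [0.1, -0.1], [-0.1, 0.0], [0.1, 0.0]]
cups L0,S-,L-,S+ [[0.562, 0.2531, 0.056], [0.5465, 0.1747, 0.056], [0.623, 0.1595, 0.056], [0.6385, 0.238, 0.056]]
rail [ 0.5707 -0.2059] -2.37 [[-0.0, 0.5], [-0.2, -0.2], [-0.5, -0.3], [0.4, -0.2], [-0.1, 0.1], [-0.5, 0.1], [-0.7, -1.0], [-0.2, -0.7], [0.1, 0.4], [0.0, 0.2], [-0.5, -0.0]]
rail [ 0.5709 -0.2055] -2.45 [[0.1, 0.4], [-0.0, -0.2], [-0.3, -0.3], [0.6, -0.2], [0.0, 0.2], [-0.4, 0.0]]
rail [ 0.57   -0.2067] -2.11 [[-0.5, -0.6], [-0.0, -0.8], [0.4, 0.5], [0.3, 0.4], [-0.2, 0.3]]
[[0.5665, -0.3078, 0.123], [0.5693, -0.2399, 0.123], [0.5749, -0.104, 0.121]]
key [ 0.43896417 -0.01396319  0.056     ] [ 0.43699196 -0.01797566  0.04      ] tip [ 0.49678432 -0.04130758  0.016     ] [ 0.49948582 -0.039054    0.016     ]
```

play_rows(linear=[[0.032,0.046,0],[0.032,0.046,0],[0.032,0.046,0],[0.032,0.047,0],[0.032,0.047,0],[0.032,0.047,0],[0.032,0.047,0],[0.032,0.047,0]], turn=[-2.7,-2.7,-2.7,-2.7,-2.7,-2.7,-2.7,-2.7], hand=0.055)

```text
time: 2.35
tool_pos: [0.5156, -0.1943, 0.2316]
tool_rot: [0.0, 1.0, 0.024, 0.0]
contact_force: [0.5, 0.4, 0.0]
gripper_width: 0.64
grasp_force: 0.0
```

play_rows(linear=[[0.03,0.046,0],[0.03,0.046,0],[0,0,-0.03],[0,0,-0.04],[0,0,-0.03],[0,0,0],[0,0,0]], turn=[-2.7,-2.7,0,0,0,0,0])

```text
time: 3.22
tool_pos: [0.5755, -0.1042, 0.1328]
tool_rot: [0.0, 1.0, -0.022, 0.001]
contact_force: [-0.3, 0.2, 0.3]
gripper_width: 0.639
grasp_force: 0.0
```

play_rows(linear=[[0,0,-0.02],[0,0,-0.02],[0,0,-0.02],[0,0,-0.001],[0,0,0]], turn=[0,0,0,0,0])

```text
time: 3.85
tool_pos: [0.5747, -0.1039, 0.0701]
tool_rot: [-0.0, 1.0, -0.022, -0.0]
contact_force: [-0.0, -0.2, -0.9]
gripper_width: 0.647
grasp_force: 0.0
```

play_rows(linear=[[0,0,0],[0,0,0],[0,0,0],[0,0,0],[0,0,0],[0,0,0]], turn=[0,0,0,0,0,0], hand=0.0)

```text
time: 4.6
tool_pos: [0.5756, -0.1042, 0.0715]
tool_rot: [0.0, 1.0, -0.022, 0.001]
contact_force: [-0.7, 0.6, 4.9]
gripper_width: 0.307
grasp_force: 59.3
```

```bash
python3 - <<'E'
from h import *
save("scene","g1.png",(215,150,335,270),5)
s=state();print(s["tool_pos"],s["contact_force"],s["ft_torque"],s["gripper_width"]*.0854)
E
```

```text
[ 0.57556318 -0.10418198  0.07152405] [-0.12779289 -0.66020161  4.91111405] [-0.00073238  0.08664629  0.01528507] 0.02639245824476591
```

View pics/g1.png

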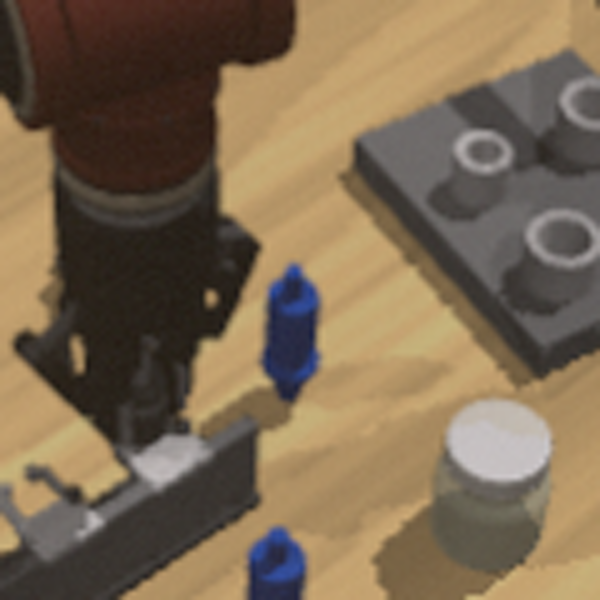

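play_rows(linear=[[-0.0005,0.0015,0],[-0.0005,0.0015,0],[-0.0015,0.002,0],[-0.0015,0.0015,0],[-0.002,0.001,0],[-0.002,0.0005,0],[0,0,0]], turn=[0,0,0,0,0,0,0])

```text
time: 5.52
tool_pos: [0.5693, -0.0971, 0.0715]
tool_rot: [0.001, 1.0, -0.022, 0.004]
contact_force: [6.1, -4.1, 1.8]
gripper_width: 0.312
grasp_force: 59.2
```

play_rows(linear=[[-0.003,0,0],[-0.003,0,0],[-0.003,0,0],[-0.004,0,0],[-0.004,0,0],[0,0,0]], turn=[0,0,0,0,0,0])

```text
time: 6.28
tool_pos: [0.5499, -0.0959, 0.071]
tool_rot: [0.0, 1.0, -0.022, 0.0]
contact_force: [0.3, -2.4, 6.8]
gripper_width: 0.31
grasp_force: 59.8
```

play_rows(linear=[[-0.008,0,0],[-0.008,0,0],[-0.008,0,0],[-0.008,0,0],[-0.005,0,0],[0,0,0]], turn=[0,0,0,0,0,0])

```text
time: 7.02
tool_pos: [0.5123, -0.0959, 0.0703]
tool_rot: [-0.0, 1.0, -0.022, -0.0]
contact_force: [-0.2, 0.2, -1.8]
gripper_width: 0.308
grasp_force: 59.1
```

play_rows(linear=[[0,0,0.03],[0,0,0.03],[0,0,0.03],[0,0,0],[0,0,0]], turn=[0,0,0,0,0])

```text
time: 7.65
tool_pos: [0.5122, -0.0957, 0.159]
tool_rot: [-0.0, 1.0, -0.022, -0.001]
contact_force: [1.1, -0.3, -2.5]
gripper_width: 0.309
grasp_force: 59.2
```

```bash
python3 - <<'E'
from h import *
save("scene","g2.png",(195,110,345,260),4)
s=state();print(s["time"],s["tool_pos"],s["contact_force"],s["ft_torque"],s["gripper_width"]*.0854)
E
```

```text
7.7 [ 0.51176986 -0.09559884  0.1583727 ] [-0.13574273 -0.03642767 -3.24578184] [-0.02321286  0.04768377 -0.00923123] 0.026263663944740324
```

View pics/g2.png

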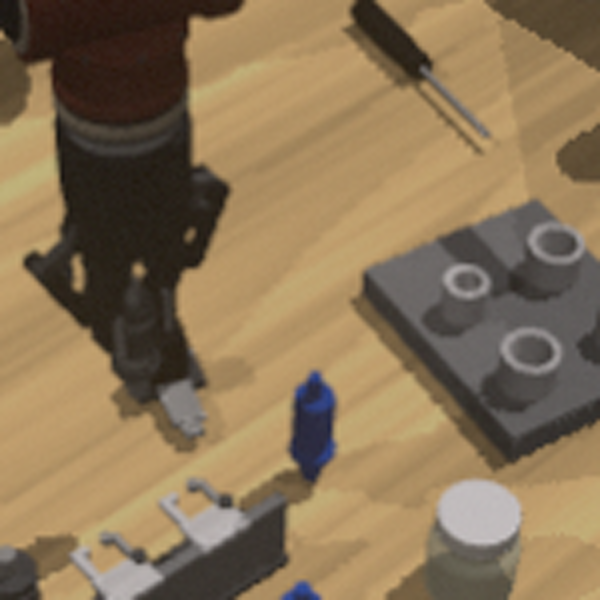

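play_rows(linear=[[0,0.005,0.02],[0,0.02,0.02],[0.02,0.045,0],[0.025,0.05,0],[0.025,0.05,0],[0.025,0.05,0],[0.02,0.05,0],[0.01,0.04,0]], turn=[0,0,0,0,0,0,0,0])

```text
time: 8.7
tool_pos: [0.6382, 0.2179, 0.2021]
tool_rot: [-0.0, 1.0, -0.021, 0.001]
contact_force: [-0.1, -1.2, -2.0]
gripper_width: 0.312
grasp_force: 59.5
```

play_rows(linear=[[0,0.024,0],[0,0,-0.03],[0,0,-0.03],[0,0,-0.02],[0,0,-0.01],[0,0,0],[0,0,0]], turn=[0,0,0,0,0,0,0])

```text
time: 9.57
tool_pos: [0.6387, 0.2382, 0.112]
tool_rot: [-0.0, 1.0, -0.022, 0.001]
contact_force: [0.3, -0.3, -1.8]
gripper_width: 0.31
grasp_force: 59.6
```

```bash
python3 - <<'E'
from h import *
save("scene","g3.png",(285,110,385,210),6)
s=state();print(s["time"],s["tool_pos"],s["contact_force"],s["ft_torque"])
print((proj("scene",[[.6385,.238,.056],[.6385,.238,s["tool_pos"][2]-.0495]])-[285,110])*6)
E
```

```text
9.625 [0.63873394 0.23825111 0.11206759] [ 0.1904119  -0.37204172 -2.66550946] [ 0.00298769 -0.0099121   0.05059575]
[[390.70448199 458.89355366]
 [392.86084743 449.09014372]]
```

View pics/g3.png

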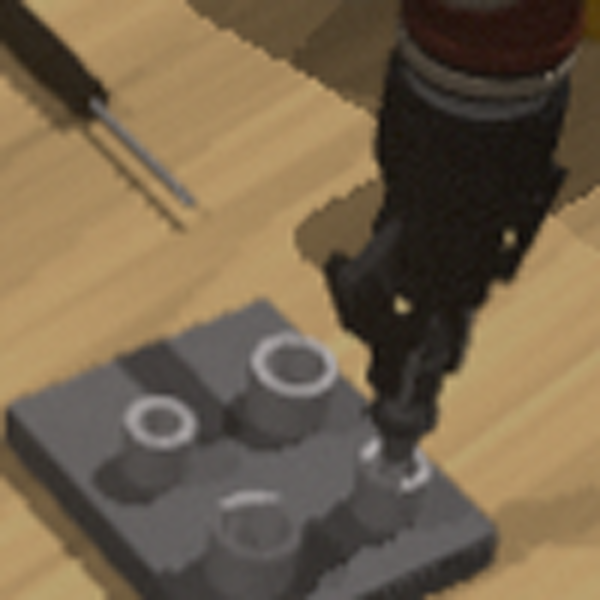

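The taper tip at (398,455) is centred on the rim at (393,462). I'll lower it.

play_rows(linear=[[0,0,-0.006],[0,0,-0.006],[0,0,-0.004],[0,0,-0.004],[0,0,-0.003],[0,0,0]], turn=[0,0,0,0,0,0])

```text
time: 10.38
tool_pos: [0.6384, 0.2384, 0.0876]
tool_rot: [-0.0, 1.0, -0.022, 0.001]
contact_force: [3.0, 2.3, -2.0]
gripper_width: 0.309
grasp_force: 59.4
```

play_rows(linear=[[0,0,-0.001],[0,0,-0.001],[0,0,-0.001],[0,0,0]], turn=[0,0,0,0])

```text
time: 10.88
tool_pos: [0.6387, 0.2386, 0.0855]
tool_rot: [-0.001, 1.0, -0.022, 0.001]
contact_force: [4.6, 3.4, 3.4]
gripper_width: 0.309
grasp_force: 60.0
```

play_rows(linear=[[0.0008,0.0006,-0.0005],[0.0004,0.0003,-0.0005],[0,0,-0.0005],[0,0,0]], turn=[0,0,0,0])

```text
time: 11.38
tool_pos: [0.6393, 0.2388, 0.0853]
tool_rot: [0.0, 1.0, -0.022, 0.0]
contact_force: [-1.8, 0.8, 11.4]
gripper_width: 0.307
grasp_force: 60.6
```

play_rows(linear=[[0,0,0],[0,0,0],[0,0,0],[0,0,0],[0,0,0]], turn=[0,0,0,0,0], hand=0.06)

```text
time: 12.0
tool_pos: [0.6387, 0.2389, 0.0825]
tool_rot: [0.0, 1.0, -0.022, -0.0]
contact_force: [0.2, -0.7, 0.7]
gripper_width: 0.704
grasp_force: 0.0
```

play_rows(linear=[[0,0,0.02],[0,0,0.03],[0,0,0.04],[0,-0.04,0.02],[0,-0.055,0],[0,-0.055,0],[0,-0.055,0],[0,-0.055,0]], turn=[0,0,0,0,0,0,0,0])

```text
time: 13.0
tool_pos: [0.6392, -0.0228, 0.195]
tool_rot: [0.0, 1.0, -0.022, 0.001]
contact_force: [0.1, -0.2, 0.0]
gripper_width: 0.701
grasp_force: 0.0
```

```bash
python3 - <<'E'
from h import *
save("scene","g4.png",(285,110,385,210),6)
s=state();print(s["time"],s["tool_pos"])
for n,P in(("scene",[[.6385,.238,.135],[.6385,.238,.056]]),): print((proj(n,P)-[285,110])*6)
E
```

```text
13.05 [ 0.63920644 -0.02925177  0.19496747]
[[417.61139395 335.93822526]
 [390.70448199 458.89355366]]
```

View pics/g4.png

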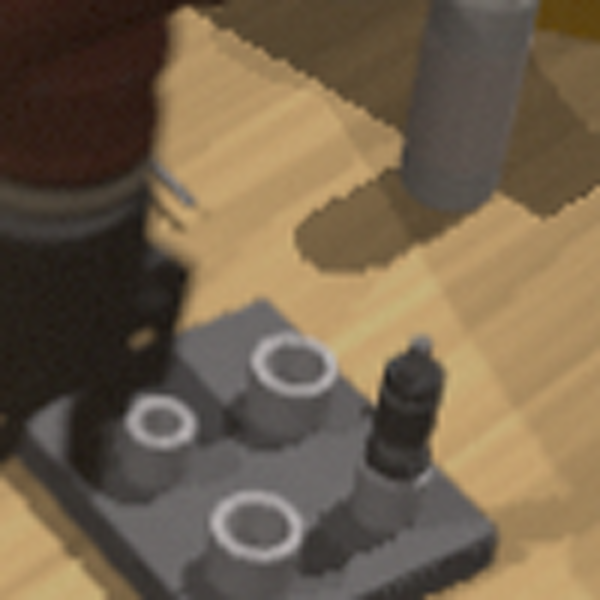

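Small holder seated upright: its tip at (421,340) is where the model puts it. Next is the large holder on clip1.

play_rows(linear=[[-0.015,-0.045,0],[-0.015,-0.045,0],[-0.015,-0.045,0],[-0.015,-0.045,0],[-0.01,-0.039,0],[-0.0005,0,-0.03],[0,0,-0.03],[0,0,0]], turn=[0,0,0,0,0,0,0,0], hand=0.048)

```text
time: 14.05
tool_pos: [0.567, -0.2392, 0.1311]
tool_rot: [-0.001, 1.0, -0.022, -0.002]
contact_force: [0.4, -0.3, -0.4]
gripper_width: 0.559
grasp_force: 0.0
```

play_rows(linear=[[0,0,-0.015],[0,0,-0.02],[0,0,-0.02],[0,0,-0.007],[0,0,0],[0,0,0]], turn=[0,0,0,0,0,0])

```text
time: 14.8
tool_pos: [0.5689, -0.2403, 0.0715]
tool_rot: [0.0, 1.0, -0.022, 0.001]
contact_force: [0.1, 0.6, 0.3]
gripper_width: 0.564
grasp_force: 0.0
```

play_rows(linear=[[0,0,0],[0,0,0],[0,0,0],[0,0,0],[0,0,0],[0,0,0]], turn=[0,0,0,0,0,0], hand=0.0)

```text
time: 15.55
tool_pos: [0.5692, -0.2404, 0.0721]
tool_rot: [0.0, 1.0, -0.022, 0.001]
contact_force: [-0.3, -0.1, 5.4]
gripper_width: 0.376
grasp_force: 59.9
```

play_rows(linear=[[-0.0005,0.0015,0],[-0.0005,0.0015,0],[-0.0015,0.002,0],[-0.0015,0.0015,0],[-0.002,0.001,0],[-0.002,0.0005,0],[0,0,0]], turn=[0,0,0,0,0,0,0])

```text
time: 16.42
tool_pos: [0.5632, -0.2332, 0.0721]
tool_rot: [0.002, 1.0, -0.022, 0.004]
contact_force: [7.4, -4.2, 0.4]
gripper_width: 0.383
grasp_force: 59.9
```

play_rows(linear=[[-0.003,0,0],[-0.003,0,0],[-0.003,0,0],[-0.004,0,0],[-0.004,0,0],[0,0,0]], turn=[0,0,0,0,0,0])

```text
time: 17.18
tool_pos: [0.544, -0.2323, 0.0717]
tool_rot: [0.0, 1.0, -0.022, 0.001]
contact_force: [2.8, -1.7, 6.3]
gripper_width: 0.385
grasp_force: 60.4
```

play_rows(linear=[[-0.008,0,0],[-0.008,0,0],[-0.008,0,0],[-0.008,0,0],[-0.008,0,0],[0,0,0]], turn=[0,0,0,0,0,0])

```text
time: 17.92
tool_pos: [0.5027, -0.2319, 0.0706]
tool_rot: [-0.0, 1.0, -0.022, -0.0]
contact_force: [-0.1, 0.4, -3.8]
gripper_width: 0.379
grasp_force: 59.8
```

play_rows(linear=[[0,0,0.03],[0,0,0.04],[0,0,0.04],[0,0,0.02],[0,0,0],[0,0,0]], turn=[0,0,0,0,0,0])

```text
time: 18.68
tool_pos: [0.5025, -0.2314, 0.1985]
tool_rot: [-0.001, 1.0, -0.022, -0.002]
contact_force: [0.5, -0.7, -4.4]
gripper_width: 0.385
grasp_force: 60.2
```

```bash
python3 - <<'E'
from h import *
s=state();print(s["time"],s["tool_pos"],s["contact_force"],s["ft_torque"])
E
```

```text
18.675 [ 0.50247551 -0.23142049  0.19851867] [ 0.52277786 -0.66713703 -4.42175817] [ 0.03640985 -0.02023552 -0.00215917]
```

play_rows(linear=[[0.01,0.035,0],[0.015,0.05,0],[0.015,0.05,0],[0.015,0.05,0],[0.015,0.05,0],[0.015,0.05,0],[0.015,0.05,0],[0.0195,0.057,0]], turn=[0,0,0,0,0,0,0,0])

```text
time: 19.68
tool_pos: [0.622, 0.1612, 0.1977]
tool_rot: [0.001, 1.0, -0.022, -0.002]
contact_force: [1.1, -0.5, -4.1]
gripper_width: 0.382
grasp_force: 60.6
```

play_rows(linear=[[0,0,0],[0,0,-0.03],[0,0,-0.03],[0,0,-0.025],[0,0,-0.005],[0,0,0],[0,0,0]], turn=[0,0,0,0,0,0,0])

```text
time: 20.55
tool_pos: [0.6238, 0.1599, 0.1123]
tool_rot: [-0.0, 1.0, -0.022, 0.001]
contact_force: [0.2, 0.3, -3.7]
gripper_width: 0.382
grasp_force: 61.4
```

play_rows(linear=[[0,0,-0.006],[0,0,-0.006],[0,0,-0.004],[0,0,-0.004],[0,0,-0.002],[0,0,0]], turn=[0,0,0,0,0,0])

```text
time: 21.3
tool_pos: [0.6229, 0.16, 0.0887]
tool_rot: [-0.0, 1.0, -0.022, -0.0]
contact_force: [0.2, 0.9, -4.0]
gripper_width: 0.384
grasp_force: 61.4
```

play_rows(linear=[[0,0,-0.001],[0,0,-0.001],[0,0,-0.001],[0,0,-0.001],[0,0,0]], turn=[0,0,0,0,0])

```text
time: 21.92
tool_pos: [0.6234, 0.1603, 0.0861]
tool_rot: [-0.0, 1.0, -0.022, 0.001]
contact_force: [-2.4, 2.1, 3.3]
gripper_width: 0.379
grasp_force: 61.7
```

play_rows(linear=[[-0.0004,0.0004,-0.0005],[0,0,-0.0005],[0,0,0]], turn=[0,0,0])

```text
time: 22.3
tool_pos: [0.6235, 0.1604, 0.086]
tool_rot: [0.0, 1.0, -0.022, 0.001]
contact_force: [-3.6, 0.0, 8.5]
gripper_width: 0.385
grasp_force: 62.3
```

play_rows(linear=[[0,0,0],[0,0,0],[0,0,0],[0,0,0],[0,0,0]], turn=[0,0,0,0,0], hand=0.06)

```text
time: 22.92
tool_pos: [0.6225, 0.1603, 0.0836]
tool_rot: [0.0, 1.0, -0.022, -0.0]
contact_force: [-0.2, -0.2, -0.1]
gripper_width: 0.702
grasp_force: 0.0
```

play_rows(linear=[[0,0,0.02],[0,0,0.03],[0,0,0.04],[0,-0.02,0.02],[0,-0.055,0],[0,-0.055,0],[0,-0.055,0],[0,-0.055,0]], turn=[0,0,0,0,0,0,0,0])

```text
time: 23.92
tool_pos: [0.6218, -0.0825, 0.1941]
tool_rot: [0.0, 1.0, -0.023, 0.0]
contact_force: [-0.0, -0.1, 0.0]
gripper_width: 0.704
grasp_force: 0.0
```

```bash
python3 - <<'E'
from h import *
save("scene","g5.png",(155,110,385,310),3.4)
s=state();print(s["time"],s["tool_pos"])
for n,P in(("scene",[[.623,.160,.137],[.6385,.238,.135]]),): print((proj(n,P)-[155,110])*3.4)
for n in("scene","top"):print([(round(d["p"],2),np.round(d["location"],1).tolist(),int(np.sum(d["region"]))) for d in trace(n,"key_mid")])
E
```

```text
23.975 [ 0.62161622 -0.08897627  0.19415416]
[[598.72534784 223.43544589]
 [678.64645657 190.36499432]]
[(0.52, [236.7, 207.2], 282)]
[(0.62, [266.1, 213.2], 197), (0.22, [256.1, 145.0], 260)]
```

View pics/g5.png

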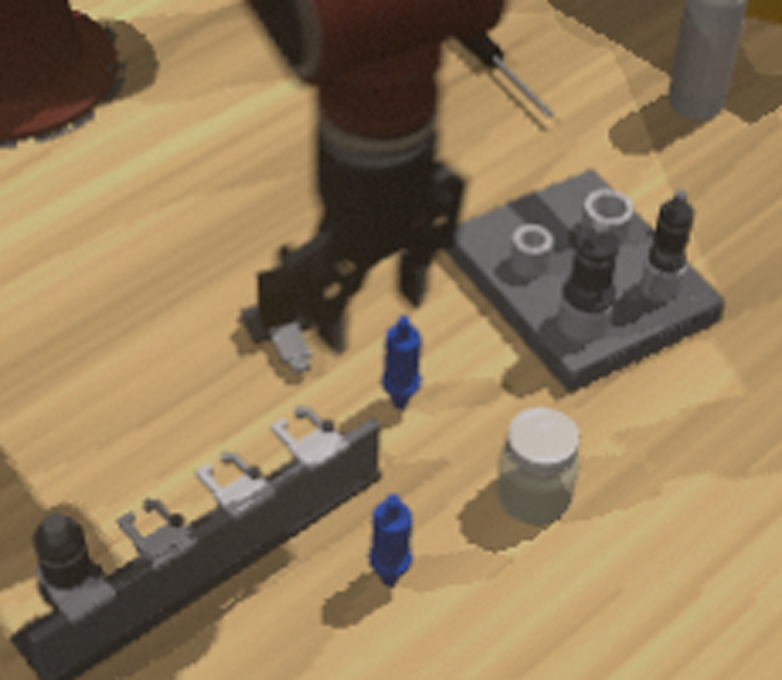

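Both seated holders stand upright, the large one at (592,270). Last is the large holder on clip0.

play_rows(linear=[[-0.012,-0.045,0],[-0.012,-0.045,0],[-0.012,-0.045,0],[-0.012,-0.045,0],[-0.0086,-0.048,0],[0,0,-0.03],[0,0,-0.03],[0,0,0]], turn=[0,0,0,0,0,0,0,0], hand=0.05)

```text
time: 25.08
tool_pos: [0.564, -0.3059, 0.1304]
tool_rot: [-0.002, 1.0, -0.022, -0.003]
contact_force: [0.3, -0.2, 0.1]
gripper_width: 0.585
grasp_force: 0.0
```

play_rows(linear=[[0,0,-0.015],[0,0,-0.02],[0,0,-0.02],[0,0,-0.008],[0,0,0],[0,0,0]], turn=[0,0,0,0,0,0])

```text
time: 25.82
tool_pos: [0.5664, -0.308, 0.0715]
tool_rot: [0.0, 1.0, -0.022, 0.001]
contact_force: [-0.1, -0.1, 0.8]
gripper_width: 0.583
grasp_force: 0.0
```

play_rows(linear=[[0,0,0],[0,0,0],[0,0,0],[0,0,0],[0,0,0],[0,0,0]], turn=[0,0,0,0,0,0], hand=0.0)

```text
time: 26.58
tool_pos: [0.5666, -0.3081, 0.0721]
tool_rot: [0.001, 1.0, -0.022, 0.001]
contact_force: [-0.0, -0.4, 6.0]
gripper_width: 0.381
grasp_force: 59.7
```

play_rows(linear=[[-0.0005,0.0015,0],[-0.0005,0.0015,0],[-0.0015,0.002,0],[-0.0015,0.0015,0],[-0.002,0.001,0],[-0.002,0.0005,0],[0,0,0]], turn=[0,0,0,0,0,0,0])

```text
time: 27.45
tool_pos: [0.5607, -0.3009, 0.0721]
tool_rot: [0.002, 1.0, -0.022, 0.004]
contact_force: [8.4, -4.1, 0.7]
gripper_width: 0.38
grasp_force: 59.8
```

play_rows(linear=[[-0.003,0,0],[-0.003,0,0],[-0.003,0,0],[-0.004,0,0],[-0.004,0,0],[0,0,0]], turn=[0,0,0,0,0,0])

```text
time: 28.2
tool_pos: [0.5414, -0.3, 0.0717]
tool_rot: [0.0, 1.0, -0.022, 0.001]
contact_force: [1.2, -2.1, 5.4]
gripper_width: 0.38
grasp_force: 60.2
```

play_rows(linear=[[-0.008,0,0],[-0.008,0,0],[-0.008,0,0],[-0.008,0,0],[-0.008,0,0],[0,0,0]], turn=[0,0,0,0,0,0])

```text
time: 28.95
tool_pos: [0.5002, -0.2995, 0.0706]
tool_rot: [-0.0, 1.0, -0.023, -0.0]
contact_force: [-0.1, 0.4, -3.7]
gripper_width: 0.378
grasp_force: 59.8
```

play_rows(linear=[[0,0,0.03],[0,0,0.04],[0,0,0.04],[0,0,0.02],[0,0,0],[0,0,0]], turn=[0,0,0,0,0,0])

```text
time: 29.7
tool_pos: [0.5001, -0.2989, 0.1985]
tool_rot: [-0.001, 1.0, -0.022, -0.001]
contact_force: [0.1, 1.0, -4.5]
gripper_width: 0.382
grasp_force: 60.1
```

play_rows(linear=[[0,0.033,0],[0.005,0.05,0],[0.005,0.05,0],[0.005,0.05,0],[0.005,0.05,0],[0.005,0.05,0],[0.005,0.05,0],[0.005,0.05,0]], turn=[0,0,0,0,0,0,0,0])

```text
time: 30.7
tool_pos: [0.5346, 0.085, 0.1981]
tool_rot: [0.0, 1.0, -0.022, -0.002]
contact_force: [0.6, -0.6, -4.0]
gripper_width: 0.382
grasp_force: 60.5
```

play_rows(linear=[[0.01,0.05,0],[0.01,0.05,0],[0.006,0.0406,0],[0,0.03,0],[0,0,0],[0,0,-0.03],[0,0,-0.03],[0,0,-0.02]], turn=[0,0,0,0,0,0,0,0])

```text
time: 31.7
tool_pos: [0.5603, 0.2526, 0.1173]
tool_rot: [0.001, 1.0, -0.023, -0.002]
contact_force: [0.2, -0.7, -4.5]
gripper_width: 0.384
grasp_force: 60.6
```

play_rows(linear=[[0,0,-0.01],[0,0,0],[0,0,-0.006],[0,0,-0.006],[0,0,-0.005],[0,0,-0.003],[0,0,-0.002],[0,0,0]], turn=[0,0,0,0,0,0,0,0])

```text
time: 32.7
tool_pos: [0.5623, 0.2541, 0.089]
tool_rot: [-0.0, 1.0, -0.022, 0.0]
contact_force: [1.3, 0.8, -3.5]
gripper_width: 0.382
grasp_force: 60.6
```

play_rows(linear=[[0,0,-0.001],[0,0,-0.001],[0,0,-0.001],[0,0,-0.001],[0,0,0]], turn=[0,0,0,0,0])

```text
time: 33.33
tool_pos: [0.5629, 0.2542, 0.0861]
tool_rot: [-0.0, 1.0, -0.022, 0.001]
contact_force: [1.4, 1.1, 4.2]
gripper_width: 0.384
grasp_force: 61.0
```

play_rows(linear=[[0,0,-0.0005],[0,0,-0.0005],[0,0,0]], turn=[0,0,0])

```text
time: 33.7
tool_pos: [0.5631, 0.2542, 0.086]
tool_rot: [-0.0, 1.0, -0.022, 0.001]
contact_force: [-0.2, 1.0, 7.4]
gripper_width: 0.38
grasp_force: 61.5
```

play_rows(linear=[[0,0,0],[0,0,0],[0,0,0],[0,0,0],[0,0,0]], turn=[0,0,0,0,0], hand=0.06)

```text
time: 34.33
tool_pos: [0.5617, 0.2539, 0.0836]
tool_rot: [0.0, 1.0, -0.022, -0.0]
contact_force: [0.1, 0.2, 0.1]
gripper_width: 0.704
grasp_force: 0.0
```

play_rows(linear=[[0,0,0.02],[0,0,0.03],[0,0,0.05],[0,0,0.05],[-0.05,-0.02,0],[-0.05,-0.03,0],[-0.05,-0.03,0],[0,0,0]], turn=[0,0,0,0,0,0,0,0])

```text
time: 35.33
tool_pos: [0.4092, 0.1729, 0.2346]
tool_rot: [-0.0, 1.0, -0.023, 0.001]
contact_force: [0.9, 0.4, -0.1]
gripper_width: 0.704
grasp_force: 0.0
```

```bash
python3 - <<'E'
from h import *
a=grab_frame("scene")[:,:,::-1][110:260,205:385]; a=cv2.resize(a,None,fx=4.4,fy=4.4,interpolation=cv2.INTER_CUBIC)
cv2.imwrite("pics/g6.png",a[:600])
s=state();print(s["time"],s["tool_pos"])
b=grab_frame("top")[:,:,::-1][185:245,235:295]; cv2.imwrite("pics/g7.png",cv2.resize(b,None,fx=9,fy=9,interpolation=cv2.INTER_CUBIC))
print((proj("scene",[[.5625,.2535,.137]])-[205,110])*4.4)
E
```

```text
35.375 [0.41112383 0.17358032 0.2353493 ]
[[582.25949961 171.32311037]]
```

View pics/g6.png

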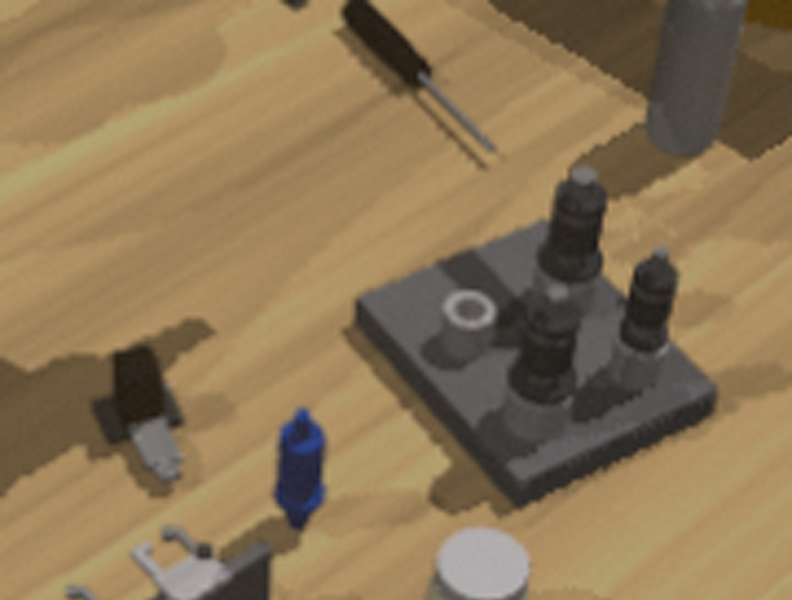

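View pics/g7.png

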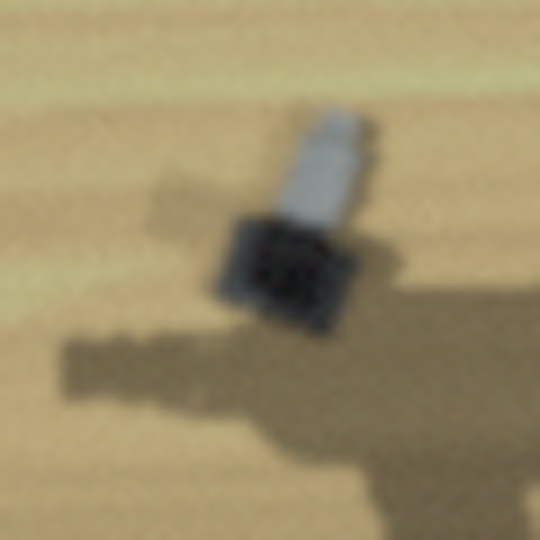

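All three holders stand seated on the carrier. I'll fit the key's pose next, and the slot mouth comes from the carrier fit.

```bash
python3 - <<'E'
from fit import *
A=np.array([(64,0,14),(14,26,8),(14,-26,8),(-22,-26,8),(-22,26,8)])/1e3
o=[("top",A,un([(342,106),(240,218),(355,252),(330,335),(213,295)],9,(235,185))),
("scene",A[:4],un([(171,470),(183,414),(112,440),(92,403)],4.4,(205,110)))]
for q in(o,o[:1],o[1:]):
    p,r,T=fit(q,[.44,-.016,-.35]);print(p[:2].round(4),np.degrees(p[2]).round(2),r)
s=state();print(s["tool_pos"],s["joint_pos"].round(2))
E
```

```text
[ 0.441 -0.017] -19.59 [[-0.5, 0.2], [-0.4, -0.9], [0.8, -0.2], [0.4, 0.2], [-0.6, 0.2], [0.6, 1.2], [0.2, 0.3], [-0.9, -0.6], [-0.5, -0.9]]
[ 0.4408 -0.0172] -20.21 [[-0.2, 0.3], [-0.3, -0.9], [0.8, -0.1], [0.4, 0.3], [-0.6, 0.1]]
[ 0.4411 -0.017 ] -18.57 [[1.0, 1.1], [0.3, 0.2], [-0.7, -0.5], [-0.5, -0.7]]
[0.41225069 0.17398333 0.23562327] [ 0.23 -0.4   2.    0.    1.53  1.85]
```

play_rows(linear=[[0.006,-0.038,0],[0.006,-0.038,0],[0.006,-0.038,0],[0.006,-0.038,0],[0.0045,-0.0388,0],[0,0,-0.05],[0,0,-0.05],[0,0,-0.03]], turn=[-3.5,-3.5,-3.5,-3.5,-3.5,0,0,0], hand=0.06)

```text
time: 36.42
tool_pos: [0.4408, -0.0169, 0.102]
tool_rot: [-0.0, 0.985, -0.174, -0.001]
contact_force: [-0.5, 0.7, -0.2]
gripper_width: 0.705
grasp_force: 0.0
```

play_rows(linear=[[0,0,-0.02],[0,0,-0.02],[0,0,-0.02],[0,0,-0.015],[0,0,-0.0055],[0,0,0]], turn=[0,0,0,0,0,0])

```text
time: 37.17
tool_pos: [0.4408, -0.0168, 0.0234]
tool_rot: [-0.0, 0.985, -0.174, -0.0]
contact_force: [0.7, -0.5, 0.2]
gripper_width: 0.702
grasp_force: 0.0
```

play_rows(linear=[[0,0,0],[0,0,0],[0,0,0],[0,0,0],[0,0,0],[0,0,0]], turn=[0,0,0,0,0,0], hand=0.0)

```text
time: 37.92
tool_pos: [0.4413, -0.017, 0.0243]
tool_rot: [0.0, 0.985, -0.174, 0.001]
contact_force: [0.1, -0.4, 6.5]
gripper_width: 0.296
grasp_force: 59.9
```

play_rows(linear=[[0,0,0.015],[-0.02,0.005,0.015],[-0.02,0.04,0],[-0.01,0.045,0],[0,0.045,0],[0,0.045,0],[0.005,0.045,0],[0.0144,0.0351,0]], turn=[0,0,1.5,1.5,1.5,1.5,1.5,1.3])

```text
time: 38.92
tool_pos: [0.4085, 0.2448, 0.0529]
tool_rot: [0.0, 0.995, -0.097, -0.001]
contact_force: [0.2, -0.2, -2.8]
gripper_width: 0.293
grasp_force: 59.7
```

play_rows(linear=[[0,0,0],[0,0,-0.015],[0,0,-0.01],[0,0,-0.002],[0,0,0],[0,0,0]], turn=[0,0,0,0,0,0])

```text
time: 39.67
tool_pos: [0.4102, 0.2432, 0.0267]
tool_rot: [-0.0, 0.995, -0.098, 0.0]
contact_force: [0.1, 0.4, -2.8]
gripper_width: 0.292
grasp_force: 60.2
```

```bash
python3 - <<'E'
from fit import *
s=state();print(s["time"],s["tool_pos"],s["contact_force"])
a=grab_frame("scene")[:,:,::-1][130:220,250:370]; cv2.imwrite("pics/g8.png",cv2.resize(a,None,fx=6.6,fy=6.6,interpolation=cv2.INTER_CUBIC))
c,sn=np.cos(np.radians(-11.2)),np.sin(np.radians(-11.2))
f=lambda x,y,z:[.483+c*x-sn*y,.2285+sn*x+c*y,z]
print(((proj("scene",[f(-10,0,.018) if 0 else f(-.01,0,.018),f(-.01,.007,.018),f(-.01,-.007,.018),f(0,0,.026),f(.06,0,.026),f(0,-.08,.026)])+.5-[250,130])*6.6).round())
E
```

```text
39.675 [0.41021337 0.24318105 0.02672561] [ 0.10606106  0.36662016 -2.82107541]
[[368. 249.]
 [380. 244.]
 [355. 254.]
 [381. 249.]
 [458. 329.]
 [235. 310.]]
```

View pics/g8.png

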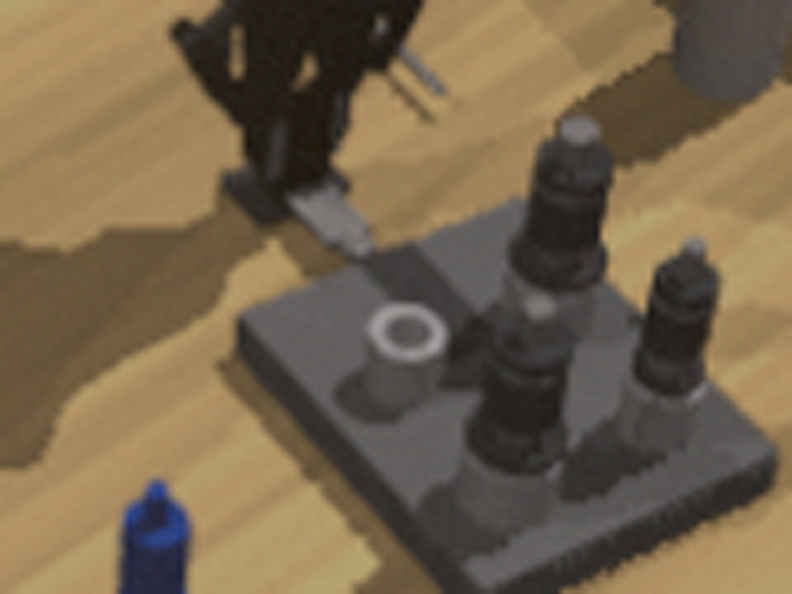

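The blade tip at (358,245) faces the slot strip mouth centred at (385,252). I'll insert it in short steps, watching the force.

play_rows(linear=[[0,0.001,-0.0012],[0.0049,-0.001,0],[0.0049,-0.001,0],[0.0049,-0.001,0],[0.0049,-0.001,0],[0.0049,-0.001,0],[0,0,0]], turn=[0,0,0,0,0,0,0])

```text
time: 40.6
tool_pos: [0.4348, 0.2392, 0.0252]
tool_rot: [-0.0, 0.995, -0.098, 0.0]
contact_force: [-0.1, 0.2, -2.6]
gripper_width: 0.298
grasp_force: 60.2
```

```bash
python3 - <<'E'
from h import *
s=state();print(s["time"],s["tool_pos"],s["contact_force"],s["ft_torque"])
E
```

```text
40.6 [0.43476948 0.2391982  0.02518098] [-0.13873819  0.15050501 -2.63712194] [ 0.05778333  0.02086527 -0.02034389]
```

play_rows(linear=[[0.0049,-0.001,0],[0.0049,-0.001,0],[0.0049,-0.001,0],[0.0049,-0.001,0],[0.0049,-0.001,0],[0,0,0]], turn=[0,0,0,0,0,0])

```text
time: 41.35
tool_pos: [0.4593, 0.2342, 0.0252]
tool_rot: [-0.0, 0.995, -0.098, 0.0]
contact_force: [-0.6, 0.0, -2.5]
gripper_width: 0.297
grasp_force: 60.2
```

play_rows(linear=[[0.002,-0.0004,-0.0006],[0.002,-0.0004,-0.0006],[0.002,-0.0004,0],[0,0,0]], turn=[0,0,0,0])

```text
time: 41.85
tool_pos: [0.4654, 0.2332, 0.0243]
tool_rot: [-0.0, 0.995, -0.098, 0.0]
contact_force: [-0.7, 1.3, 2.0]
gripper_width: 0.299
grasp_force: 60.7
```

play_rows(linear=[[0.001,-0.0002,0],[0.001,-0.0002,0],[0.001,-0.0002,0],[0.001,-0.0002,0],[0,0,0]], turn=[0,0,0,0,0])

```text
time: 42.48
tool_pos: [0.4689, 0.2325, 0.0243]
tool_rot: [-0.0, 0.995, -0.098, -0.0]
contact_force: [-3.5, 0.8, 5.8]
gripper_width: 0.291
grasp_force: 61.0
```

play_rows(linear=[[0.0005,-0.0001,0],[0.0005,-0.0001,0],[0.0005,-0.0001,0],[0.0005,-0.0001,0],[0,0,0]], turn=[0,0,0,0,0])

```text
time: 43.1
tool_pos: [0.4695, 0.2324, 0.0244]
tool_rot: [-0.0, 0.995, -0.098, -0.002]
contact_force: [-8.8, 1.7, 10.5]
gripper_width: 0.295
grasp_force: 61.8
```

play_rows(linear=[[0.001,-0.0002,0],[0.001,-0.0002,0],[0.001,-0.0002,0],[0,0,0]], turn=[0,0,0,0])

```text
time: 43.6
tool_pos: [0.4696, 0.2323, 0.0244]
tool_rot: [0.0, 0.995, -0.098, -0.006]
contact_force: [-20.2, 3.2, 18.8]
gripper_width: 0.296
grasp_force: 63.0
```

play_rows(linear=[[0,0,0],[0,0,0],[0,0,0],[0,0,0],[0,0,0]], turn=[0,0,0,0,0], hand=0.06)

```text
time: 44.22
tool_pos: [0.474, 0.2312, 0.0238]
tool_rot: [0.0, 0.995, -0.098, 0.0]
contact_force: [-0.3, 0.1, -1.7]
gripper_width: 0.705
grasp_force: 0.0
```

```bash
python3 - <<'E'
from h import *
s=state();print(s["time"],s["tool_pos"],s["contact_force"],s["ft_torque"])
E
```

```text
44.225 [0.47395089 0.23116893 0.0238306 ] [-0.31449408  0.10753439 -1.6581545 ] [-0.00472564  0.02006627 -0.03414071]
```

play_rows(linear=[[-0.002,0,0.02],[0,0,0.04],[0,0,0.05],[0,0,0.05],[-0.04,-0.04,0.03],[-0.03,-0.06,0],[0,-0.06,0],[0,-0.06,0]], turn=[0,0,0,0,0,0,0,0])

```text
time: 45.22
tool_pos: [0.4044, 0.0149, 0.2135]
tool_rot: [0.0, 0.995, -0.097, 0.001]
contact_force: [1.8, 0.4, -0.5]
gripper_width: 0.701
grasp_force: 0.0
```

```bash
python3 - <<'E'
from h import *
a=grab_frame("scene")[:,:,::-1][120:230,240:385]; b=grab_frame("top")[:,:,::-1][140:220,165:245]
a=cv2.resize(a,None,fx=3.2,fy=3.2,interpolation=cv2.INTER_CUBIC);b=cv2.resize(b,(330,330),interpolation=cv2.INTER_CUBIC)
o=np.zeros((352,a.shape[1]+330,3),np.uint8);o[:a.shape[0],:a.shape[1]]=a;o[:330,a.shape[1]:]=b;cv2.imwrite("pics/g9.png",o[:, :800])
print(state()["tool_pos"])
E
```

```text
[0.40471236 0.01160541 0.2134404 ]
```

View pics/g9.png

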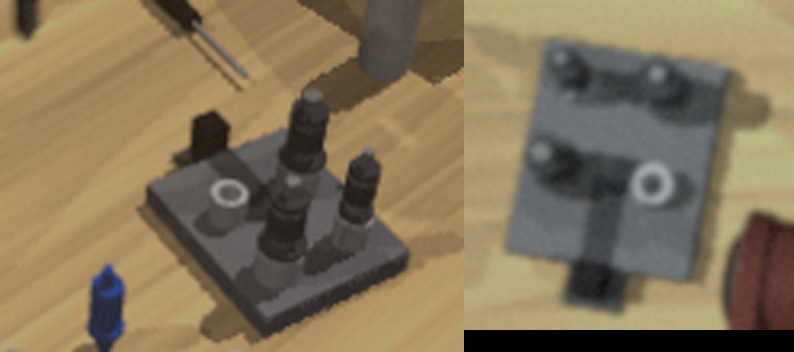

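The key block sits flush against the carrier front, at (590,285) in the top view, and all three holders are upright. I'll hand in.

play_rows(linear=[[0,0,0],[0,0,0],[0,0,0]], turn=[0,0,0])

```text
time: 45.7
tool_pos: [0.4048, 0.0176, 0.2131]
tool_rot: [-0.0, 0.995, -0.097, -0.0]
contact_force: [-1.0, -0.1, 0.2]
gripper_width: 0.701
grasp_force: 0.0
```

```bash
python3 -c "
from plant import *
print(job_done())"
```

```text
the job is handed in; nothing more can be done
None
```

Job handed in at about 46 s: all three toolholders on the rail (two large, one small) were rolled out of their clips and stand upright in cups of their own size, and the locking key is in the slot with its block against the carrier face; the hand-in gave no verdict.

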